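Turn over the leaf of the running-order folio

ROBOT

A 6-joint arm with a two-finger parallel gripper is mounted at the origin on the work surface. World frame = base frame: x ahead of the robot, y to its left, z up, the work surface at z = 0. Lengths are in m, angles in rad, forces in N, time in s.
With the tool pointing down it reaches from about 0.35 to 0.925 m from the base axis. Payload 6.4 kg.
Tool frame: the origin (TCP) lies between the finger pads; the fingertips stand 14 mm ahead of it and the grasp point (between the pads) lies 5 mm behind it; z points along the fingers, y is the direction in which the jaws open and shut (so a half turn about z gives the same grasp; the last joint's range is limited). The gripper opens to 94 mm and grips with 3 to 60 N. Pads are 16 mm wide; open, the fingers measure 119 mm over their backs; the gripper's body (75 mm by 177 mm) begins 78 mm behind the grasp point.
Start: joints at [1.126, 0.245, 1.558, -0, 1.339, -0.174], TCP at [0.174, 0.626, 0.219] pointing down, gripper open.
Joint ranges: [-3.13, 3.13], [-1.02, 2.26], [0.13, 2.54], [-0.95, 4.09], [0.21, 2.88], [-2.74, 2.74]. Speed limits (rad/s): [2.57, 2.57, 3.14, 3.14, 3.14, 3.14].

INTERFACE

Orientations are given as a unit quaternion [x, y, z, w].
In Python, from bench import r gives the robot as it stands.
- The arm moves only by the tool send_rows, never from a script. Its argument "moves" is a list of rows, each an object of numbers: "tx", "ty", "tz": the shift along the tool's x, y, z normalised to -1 to 1, where 1 is 80 cm; "wx", "wy", "wz": the turn, a rotation vector about the tool's x, y, z normalised to -1 to 1, where 1 is 180 degrees. A call has 1 to 12 rows; each row shifts and turns the commanded pose from where the row before left it, along the tool's axes as they then stand; what a row does not reach is not made up. A row lasts 1/10 s, in which the tool goes at most 50 mm and 8.59 degrees, less where a joint would pass 70% of its speed; a pose out of reach is approached as far as the arm can. A call with a number of a shift or a turn outside -1 to 1 is refused whole. A call with a gripper value outside its range is refused whole. "gripper" is the finger opening in mm, from 0 to 94, set as the call begins (left out, the last holds). The fingers move at their own pace and stop on an object; the grip force is fixed at half the most. Time passes only in rows, so rows that do not move let the fingers close. It gives the time, the measured TCP pose, the force and the opening at its end, in the units of the state.
- r.sense(): the state, without advancing time (a new reading comes with each control period).
- r.camera(name): name is "side" or "top"; returns a dict with "pixels" (400x640x3 uint8, red, green, blue), "fx", "fy", "cx", "cy" (pixels), "extrinsics" (4x4, takes a point from world to camera coordinates). Camera axes: x right, y down, z forward; pixel columns grow to the right and rows downward; lengths in m; the calibration is good to about 2 mm. A picture is of the moment at which its call begins. There is no depth.
- r.job_done(): hands the job in, once; it reports no verdict.
The state is a dict: "clock": time; "joint_pos": joint angles; "joint_velocities": joint speeds; "joint_efforts": joint torques, N m; "eef_pos": TCP position; "eef_rot": TCP orientation; "wrist_force": force on the tool from outside, world axes, zero at the start; "moment": the same for the moment, N m; "gripper_width": finger opening in m.
Only numpy, scipy, OpenCV 4.12 (cv2) and the standard library are available. Lean on these libraries where they do the work, as an engineer would, in place of code of your own. Each camera call takes 0.05 s, during which the arm holds its last target.

TASK

On the studio desk lies an open running-order folio whose one rigid leaf stands half raised on a stiff hinge along the spine. Push the leaf over the spine with the fingertips, without pinching it and without slamming it, and press it gently down until it lies flat on the sheets of the other side. Do not lift or shove the folio, leave the bottle, can and mug alone, and finish with the hand clear.

Things in the scene. Friction and masses are not known exactly. Their poses are not given: they have to be found in the camera images.
- folio: Open folio: black board 220 x 320 x 8 mm flat on the desk, loose but heavy (2.2 kg); origin at the centre of its underside, z up. The dark spine runs along x through the middle. To both sides in y lies a stack of white ruled sheets, 13 to 151 mm from the spine's centre line, top 19 mm above the desk. The leaf starts leaning over the -y side and must end flat on the +y side.
- leaf (a joint): Leaf angle about the spine, rad: 0 = flat on the folio's -y side, 1.57 = upright, 3.14 (stop) = flat on the +y side. Starts between 0.85 and 1.2. The hinge is stiff by friction: the leaf stays where it is left and never falls by itself; turning it takes 1 to 3 N at its free edge, pushed along its arc (while it leans low, a purely sideways push on the rough edge may jam: push up and over).
- hinge_mid (a point): Point on the hinge axis at the middle of the spine's length, 22 mm above the desk. x axis along the spine (same direction as the folio's x); y axis in the leaf's plane, from free edge towards hinge (turns with the leaf); z axis is the leaf's normal on its white front side (up when the leaf angle is 0).
- edge_mid (a point): Middle of the leaf's free edge, 150 mm from the hinge axis; axes as hinge_mid. The leaf is a rigid panel 200 mm long along the spine, 5 mm thick (2.5 mm to each side of this point). A flat index tab, 45 mm wide along the spine and 2.5 mm thick, sticks out 14 mm past the free edge, centred 70 mm from this point along +x; the rest of the edge is straight.
- leaf_back: The grey back layer of the leaf, 200 x 146 x 2.5 mm with the index tab: the underside when the leaf angle is 0, the upper side at the end. This is the side to push on. Origin on the hinge axis, axes as for hinge_mid.
- leaf_front: The white ruled front layer of the leaf, 196 x 141 x 2.5 mm, set back 4 mm from the free edge: it faces the spine and the other side at the start and lies downwards at the end. Origin on the hinge axis, axes as for hinge_mid.
- water: Bystander: upright water bottle, 64 mm across, 200 mm tall, origin at the centre of its underside, standing on the desk beyond the folio's -y edge.
- can: Bystander: upright plain metal drink can, 54 mm across, 105 mm tall, origin at the centre of its underside, standing on the desk beyond the folio's +y edge.
- mug: Bystander: white mug, 76 mm across, 85 mm tall, origin at the centre of its underside, standing on the desk past the spine's far end.

How it is judged:
On the way, in this order (a step that is already met when the one before it is completed fails the run):
1. the leaf is past upright, leaning to the other side (value of joint leaf above 1.75 rad), for 0.05 s.
2. the leaf lies flat on the other side (value of joint leaf above 3.07 rad), for 0.2 s.
At the end, for the whole second after the job is handed in: The leaf lies flat on the other side (within 0.07 rad, about 10 mm at its edge) and at rest; the folio lies flat within 30 mm of where it was; bottle, can and mug stand upright (value of joint leaf above 3.07 rad and angular speed of leaf_back below 0.1 rad/s and distance of folio from where it was at the start of the episode below 0.03 m and angle between folio's own z axis and vertical below 0.03 rad and angle between each of water, can, mug's own z axis and vertical below 0.1 rad); the robot touches nothing.
It fails at once if the leaf is pinched (fingers press on its front and its back at once, over 3 N each) (contact force between the fingers and leaf_front above 3 N and contact force between the fingers and leaf_back above 3 N).
It fails at once if the leaf is pressed hard (over 40 N) (contact force between anything else and leaf_back above 40 N or contact force between anything else and leaf_front above 40 N).
It fails at once if the leaf is slammed or flung (over 5 rad/s) (velocity of joint leaf above 5 rad/s).
It fails at once if the folio is lifted, tipped or shoved over 30 mm (angle between folio's own z axis and vertical above 0.06 rad or height (world z) of folio above 0.012 m or distance of folio from where it was at the start of the episode above 0.03 m).
It fails at once if the bottle, can or mug is moved over 20 mm (distance of any of water, can, mug from where it was at the start of the episode above 0.02 m).
It also fails if it takes over 48 s, if anything falls off the work surface, if the arm or the gripper's body presses on something with over 40 N, if the wrist force passes 120 N, or if a joint passes its speed limit or range.

## Working session

There is one attempt and no reset: what is moved stays moved. The work goes in short steps, Python scripts to look and compute and a tool call to move; the robot and the scene stay as the last step left them, time stands still between calls to the robot, and variables do not carry over. Pictures are saved under pics/ and viewed, and the job is handed in when it is done.

Besides the shell and the picture viewer there is one more tool, called after "Call:" by a JSON object that holds its "api" and its "payload", one argument or row to a line. send_rows: Moves the arm, as the interface text tells. Scaled input: -1 to 1 covers 80 cm each way for a shift and 180 degrees each way for a turn. Its arguments: {"type":"object","properties":{"moves":{"type":"array","items":{"type":"object","properties":{"tx":{"type":"number"},"ty":{"type":"number"},"tz":{"type":"number"},"wx":{"type":"number"},"wy":{"type":"number"},"wz":{"type":"number"}}}},"gripper":{"type":"number"}},"required":["moves"]}

```bash
mkdir -p pics; ls
python3 - <<'E'
from bench import r
import cv2,json,numpy as np
s=r.sense();print(s)
for n in("top","side"):
    c=r.camera(n);cv2.imwrite(f"pics/{n}0.png",c["pixels"][:,:,::-1]);print(n,c["fx"],c["fy"],c["cx"],c["cy"],np.round(c["extrinsics"],4).tolist())
E
```

```text
pics
{'clock': 0.0, 'joint_pos': array([ 1.12590341e+00,  2.45790031e-01,  1.55896760e+00, -4.98368420e-05,
        1.33866792e+00, -1.74077438e-01]), 'joint_velocities': array([-5.77499836e-04, -6.92919748e-04, -7.78470102e-04, -1.81802756e-03,
        1.39797984e-03, -8.09822646e-05]), 'joint_efforts': array([-1.75679081e-03, -4.15829945e+01, -3.14603555e+01,  6.82694488e-02,
        3.32337222e-02, -1.58121561e-04]), 'eef_pos': array([0.17363814, 0.62580624, 0.21838565]), 'eef_rot': array([ 1.34988571e-01,  9.90846731e-01, -8.80289555e-04, -2.56027212e-04]), 'wrist_force': array([-0.45304382,  0.35113424,  0.05559144]), 'moment': array([-0.0106091 ,  0.05741909, -0.02375908]), 'gripper_width': 0.09387060270894845}
top 404.2537059074277 404.2537059074277 318.71255585883415 201.86074455218895 [[0.0046, -0.9994, -0.0348, 0.0518], [-0.9993, -0.0034, -0.0364, 0.5539], [0.0363, 0.035, -0.9987, 1.0308], [0.0, 0.0, 0.0, 1.0]]
side 379.21473314755156 379.21473314755156 317.186756685949 195.85752797759253 [[0.7198, -0.6939, -0.0206, -0.3841], [-0.4553, -0.4495, -0.7685, 0.3245], [0.524, 0.5626, -0.6395, 0.6083], [0.0, 0.0, 0.0, 1.0]]
```

View pics/top0.png

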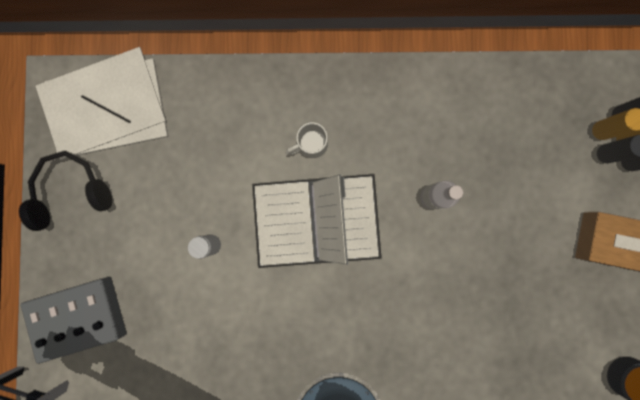

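View pics/side0.png

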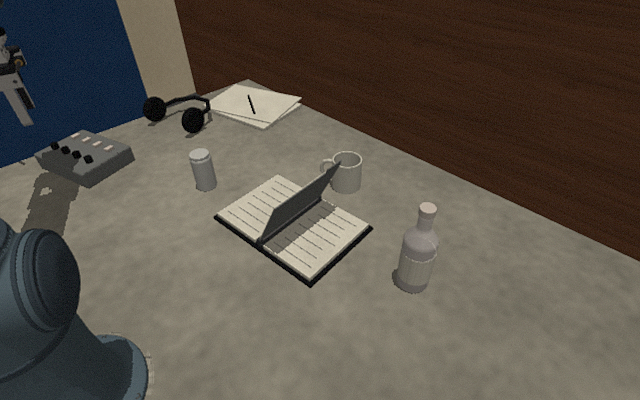

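The top view shows the folio's corners at about (253,183), (375,174), (381,258) and (259,267). The leaf leans right (-y), with its free edge near column 345. The can is at (200,246), the mug at (312,140) and the bottle base near (432,196). Next I'll zoom in and measure.

```bash
cat > h.py <<'E'
import numpy as np,cv2
from bench import r
def ray(c,u,v):
    E=np.array(c["extrinsics"]);R=E[:3,:3];t=E[:3,3]
    o=-R.T@t;d=R.T@np.array([(u-c["cx"])/c["fx"],(v-c["cy"])/c["fy"],1.]);return o,d
def onz(c,u,v,z):
    o,d=ray(c,u,v);return o+d*(z-o[2])/d[2]
def proj(c,p):
    E=np.array(c["extrinsics"]);q=E[:3,:3]@np.array(p)+E[:3,3]
    return np.array([c["fx"]*q[0]/q[2]+c["cx"],c["fy"]*q[1]/q[2]+c["cy"]])
E
python3 - <<'E'
from h import *
c=r.camera("top");p=c["pixels"][:,:,::-1]
a=cv2.resize(p[165:275,240:395],None,fx=5,fy=5,interpolation=cv2.INTER_CUBIC);cv2.imwrite("pics/t1.png",a)
g=cv2.cvtColor(p,cv2.COLOR_BGR2GRAY)
m=((g<60)*255).astype(np.uint8);m[:, :240]=0;m[:,395:]=0;m[:165]=0;m[280:]=0
pts=cv2.findNonZero(m);rc=cv2.minAreaRect(pts);b=cv2.boxPoints(rc);print(rc)
for q in b:print(q,onz(c,*q,0.008))
print("centre",onz(c,*b.mean(0),0.008))
c=r.camera("side");p=c["pixels"][:,:,::-1]
cv2.imwrite("pics/s1.png",cv2.resize(p[140:300,200:450],None,fx=3.2,fy=3.2,interpolation=cv2.INTER_CUBIC))
E
```

```text
Traceback (most recent call last):
cv2.error: OpenCV(4.12.0) /io/opencv/modules/imgproc/src/convhull.cpp:143: error: (-215:Assertion failed) total >= 0 && (depth == CV_32F || depth == CV_32S) in function 'convexHull'
```

View pics/t1.png

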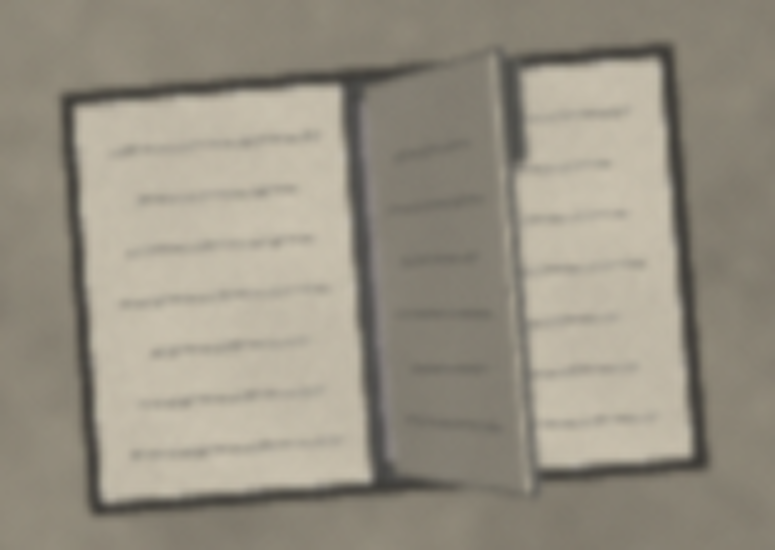

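Zoomed in, the board corners are at about (63,95), (670,46), (705,466) and (96,512). The leaf's free edge runs from (497,50) to (535,492), and the tab sticks out at its far end, around (515,110). Now the side view and the measurements.

Run:
```python
from h import *
c=r.camera("top");p=c["pixels"]
f=lambda a:(np.array(a)-2)/5+[240,165]
g=cv2.cvtColor(p,cv2.COLOR_RGB2GRAY);print(g.min(),g[165:275,240:395].min())
m=((g<75)*255).astype(np.uint8);m[:, :240]=0;m[:,395:]=0;m[:165]=0;m[280:]=0
rc=cv2.minAreaRect(cv2.findNonZero(m));print(rc)
for q in cv2.boxPoints(rc):print("mask",onz(c,*q,.008))
C=[onz(c,*f(a),.008) for a in([63,95],[670,46],[705,466],[96,512])]
for q in C:print(q)
print("ctr",np.mean(C,0))
yd=C[0]-C[1]+C[3]-C[2];print("y dir deg",np.degrees(np.arctan2(yd[1],yd[0])), np.linalg.norm(C[0]-C[1]),np.linalg.norm(C[1]-C[2]))
xd=C[0]-C[3]+C[1]-C[2];print("x dir deg",np.degrees(np.arctan2(xd[1],xd[0])))
# can, bottle, mug tops
print("can",onz(c,200,246,.105),"mug",onz(c,312,139,.085),"bottle top",onz(c,456,192,.2))
ctr=np.mean(C,0);th=np.arctan2(xd[1],xd[0]);X=np.array([np.cos(th),np.sin(th),0]);Y=np.array([-X[1],X[0],0])
h=ctr.copy();h[2]=.022
e=[f([497,50]),f([535,492])]
for a in np.arange(.8,1.3,.05):
    pts=[h+s*X-Y*.15*np.cos(a)+[0,0,.15*np.sin(a)] for s in(.1,-.1)]
    print(round(a,2),[ (proj(c,q)-w).round(1).tolist() for q,w in zip(pts,e)])
c=r.camera("side");p=c["pixels"][:,:,::-1]
cv2.imwrite("pics/s1.png",cv2.resize(p[140:300,200:450],None,fx=3.2,fy=3.2,interpolation=cv2.INTER_CUBIC))
for a in np.arange(.8,1.3,.05):
    print(round(a,2),[((proj(c,h+s*X-Y*.15*np.cos(a)+[0,0,.15*np.sin(a)])-[200,140])*3.2).round(0).tolist() for s in(.1,-.1)])
```

```text
5 60
((316.13983154296875, 220.60263061523438), (84.04399871826172, 122.48184204101562), 85.68397521972656)
mask [0.60151363 0.22836127 0.008     ]
mask [ 0.62589344 -0.08834636  0.008     ]
mask [ 0.41085827 -0.10438493  0.008     ]
mask [0.38459011 0.20960215 0.008     ]
[0.60075457 0.22759351 0.008     ]
[ 0.62664504 -0.08720478  0.008     ]
[ 0.4111091  -0.10497181  0.008     ]
[0.38489694 0.20813757 0.008     ]
ctr [0.50585141 0.06088862 0.008     ]
y dir deg 94.74343225599391 0.3158611732891529 0.2162669881928872
x dir deg 4.931572941184768
can [0.44510292 0.33042192 0.105     ] mug [0.70242754 0.06827262 0.085     ] bottle top [ 0.56833109 -0.23910486  0.2       ]
0.8 [[16.8, -1.1], [16.7, -1.7]]
0.85 [[14.5, -1.2], [14.5, -1.3]]
0.9 [[12.1, -1.2], [12.0, -0.9]]
0.95 [[9.5, -1.2], [9.5, -0.4]]
1.0 [[6.8, -1.1], [6.8, 0.0]]
1.05 [[4.0, -1.1], [4.0, 0.4]]
1.1 [[1.1, -1.0], [1.1, 0.9]]
1.15 [[-1.9, -0.9], [-2.0, 1.3]]
1.2 [[-5.0, -0.8], [-5.1, 1.7]]
1.25 [[-8.2, -0.6], [-8.3, 2.1]]
0.8 [[492.0, 121.0], [287.0, 279.0]]
0.85 [[485.0, 112.0], [279.0, 269.0]]
0.9 [[479.0, 103.0], [272.0, 259.0]]
0.95 [[472.0, 94.0], [264.0, 248.0]]
1.0 [[465.0, 86.0], [256.0, 239.0]]
1.05 [[458.0, 78.0], [248.0, 229.0]]
1.1 [[450.0, 70.0], [240.0, 220.0]]
1.15 [[443.0, 63.0], [231.0, 211.0]]
1.2 [[435.0, 56.0], [222.0, 202.0]]
1.25 [[427.0, 49.0], [214.0, 194.0]]
```

```bash
sleep 1
```

```text
(no output)
```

View pics/s1.png

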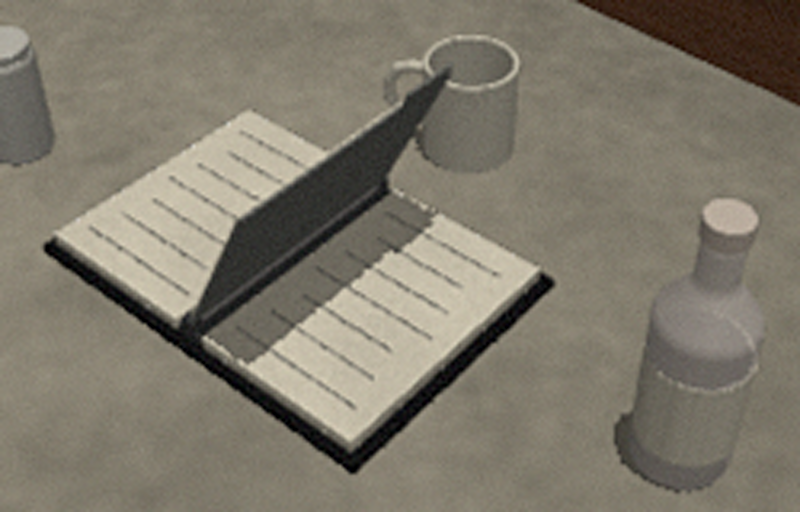

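The leaf angle comes out at about 1.11 rad. The hinge midpoint is near (0.506, 0.061, 0.022), with the spine turned 4.9° from world x. I'll close the gripper, lift, and line the jaw axis up with the spine.

Call:
{"api": "send_rows", "payload": {
  "gripper": 0,
  "moves": [
    {"tz": -0.0625},
    {"tz": -0.0625},
    {"wz": 0.043},
    {"wz": 0.043},
    {"wz": 0.043},
    {"wz": 0.043},
    {"wz": 0.043},
    {"wz": 0.043},
    {"wz": 0.043},
    {"wz": 0.043},
    {"wz": 0.043}
  ]
}}

```text
schema error: expected keys tx, ty, tz, wx, wy, wz
```

```bash
cat >> h.py <<'E'
from scipy.spatial.transform import Rotation as Ro
TH=np.radians(4.9);X=np.array([np.cos(TH),np.sin(TH),0]);Y=np.array([-X[1],X[0],0]);Z=np.array([0,0,1.]);H=np.array([.506,.061,.022])
def rot(t): # tool rotation, tilt t rad
    x=Y*np.cos(t)+Z*np.sin(t);z=Y*np.sin(t)-Z*np.cos(t);return np.column_stack([x,X,z])
def contact(a,rad,t,gap=0,s=-.04):
    R=rot(t);p=H+s*X+rad*(-np.cos(a)*Y+np.sin(a)*Z)
    n=np.sin(a)*Y+np.cos(a)*Z   # into the leaf from the back
    p=p-n*(.0025+gap)
    # support point of tip (16 mm wide along tool x)
    k=np.clip(R[:,0]@n*50,-1,1)*.008
    return p-.014*R[:,2]-k*R[:,0],R
def cur():
    s=r.sense();return np.array(s["eef_pos"]),Ro.from_quat(s["eef_rot"]).as_matrix()
def delta(p0,R0,p1,R1):
    return R0.T@(p1-p0)/.8, (Ro.from_matrix(R0.T@R1)).as_rotvec()/np.pi
def plan(poses,p=None,R=None):
    if p is None:p,R=cur()
    for P,Q in poses:
        d,w=delta(p,R,P,Q);d=d.round(4);w=w.round(4)
        print('{'+','.join(f'"{k}":{v:g}' for k,v in zip(["tx","ty","tz","wx","wy","wz"],[*d,*w]) if abs(v)>2e-4)+'}',end=',')
        p=p+R@d*.8;R=R@Ro.from_rotvec(w*np.pi).as_matrix()
    print()
    return p,R
E
python3 - <<'E'
from h import *
p,R=cur();print(p,R.round(3),r.sense()["clock"],r.sense()["gripper_width"],r.sense()["joint_pos"].round(2))
P,Q=contact(1.11,.12,np.radians(50));print("contact",P)
P2=P-.06*Y;P2[2]=.32
d,w=delta(p,R,P2,Q);print(P2,d,w, np.linalg.norm(d)/.0625)
E
```

```text
[0.17376666 0.62607527 0.21893629] [[-0.964  0.267 -0.   ]
 [ 0.267  0.964 -0.001]
 [ 0.    -0.001 -1.   ]] 0.25 0.09401792005796807 [ 1.13  0.25  1.56 -0.    1.34 -0.17]
contact [ 0.47225056 -0.01362104  0.13124286]
[ 0.47737557 -0.07340176  0.32      ] [-0.59951887 -0.74110352 -0.12574578] [-0.16838151  0.24207718  0.36041192] 15.38389226211146
```

All six keys are required, so I'll fill them in.

Call:
{"api": "send_rows", "payload": {
  "gripper": 0,
  "moves": [
    {"tx": 0,"ty": 0,"tz": -0.0625,"wx": 0,"wy": 0,"wz": 0},
    {"tx": 0,"ty": 0,"tz": -0.0625,"wx": 0,"wy": 0,"wz": 0},
    {"tx": 0,"ty": 0,"tz": 0,"wx": 0,"wy": 0,"wz": 0.043},
    {"tx": 0,"ty": 0,"tz": 0,"wx": 0,"wy": 0,"wz": 0.043},
    {"tx": 0,"ty": 0,"tz": 0,"wx": 0,"wy": 0,"wz": 0.043},
    {"tx": 0,"ty": 0,"tz": 0,"wx": 0,"wy": 0,"wz": 0.043},
    {"tx": 0,"ty": 0,"tz": 0,"wx": 0,"wy": 0,"wz": 0.043},
    {"tx": 0,"ty": 0,"tz": 0,"wx": 0,"wy": 0,"wz": 0.043},
    {"tx": 0,"ty": 0,"tz": 0,"wx": 0,"wy": 0,"wz": 0.043},
    {"tx": 0,"ty": 0,"tz": 0,"wx": 0,"wy": 0,"wz": 0.043},
    {"tx": 0,"ty": 0,"tz": 0,"wx": 0,"wy": 0,"wz": 0.043}
  ]
}}

```text
clock: 1.35
eef_pos: [0.1738, 0.6262, 0.3192]
eef_rot: [0.679, 0.734, -0.0, 0.0]
wrist_force: [0.3, 0.0, 0.0]
gripper_width: 0.0093
```

```bash
sed -i "s/ if abs(v)>2e-4)/)/" h.py
python3 - <<'E'
from h import *
p,R=cur();print(p,R.round(3),r.sense()["clock"],r.sense()["gripper_width"],r.sense()["joint_pos"].round(2))
P,Q=contact(1.11,.12,np.radians(50));
P2=P-.06*Y;P2[2]=.32
d,w=delta(p,R,P2,Q);print(P2,d,w, np.linalg.norm(d)/.0625)
E
```

```text
[0.17383444 0.62624852 0.31922847] [[-0.079  0.997 -0.   ]
 [ 0.997  0.079 -0.   ]
 [-0.    -0.    -1.   ]] 1.35 0.00925033137701242 [1.13 0.18 1.45 0.   1.51 1.05]
[ 0.47737557 -0.07340176  0.32      ] [-9.01656788e-01  3.09580389e-01 -7.31189339e-04] [ 0.0008998   0.27788094 -0.00208835] 15.253174486136745
```

Call:
{"api": "send_rows", "payload": {
  "moves": [
    {"tx": -0.05,"ty": 0.0172,"tz": 0,"wx": 0,"wy": 0,"wz": 0},
    {"tx": -0.05,"ty": 0.0172,"tz": 0,"wx": 0,"wy": 0,"wz": 0},
    {"tx": -0.05,"ty": 0.0172,"tz": 0,"wx": 0,"wy": 0,"wz": 0},
    {"tx": -0.05,"ty": 0.0172,"tz": 0,"wx": 0,"wy": 0,"wz": 0},
    {"tx": -0.05,"ty": 0.0172,"tz": 0,"wx": 0,"wy": 0,"wz": 0},
    {"tx": -0.05,"ty": 0.0172,"tz": 0,"wx": 0,"wy": 0,"wz": 0},
    {"tx": -0.05,"ty": 0.0172,"tz": 0,"wx": 0,"wy": 0,"wz": 0},
    {"tx": -0.05,"ty": 0.0172,"tz": 0,"wx": 0,"wy": 0,"wz": 0},
    {"tx": -0.05,"ty": 0.0172,"tz": 0,"wx": 0,"wy": 0,"wz": 0}
  ]
}}

```text
clock: 2.25
eef_pos: [0.3278, 0.2765, 0.3195]
eef_rot: [0.677, 0.736, 0.0, 0.0]
wrist_force: [0.0, 0.5, -0.2]
gripper_width: 0.0002
```

Call:
{"api": "send_rows", "payload": {
  "moves": [
    {"tx": -0.05,"ty": 0.0172,"tz": 0,"wx": 0,"wy": 0,"wz": 0},
    {"tx": -0.05,"ty": 0.0172,"tz": 0,"wx": 0,"wy": 0,"wz": 0},
    {"tx": -0.05,"ty": 0.0172,"tz": 0,"wx": 0,"wy": 0,"wz": 0},
    {"tx": -0.05,"ty": 0.0172,"tz": 0,"wx": 0,"wy": 0,"wz": 0},
    {"tx": -0.05,"ty": 0.0172,"tz": 0,"wx": 0,"wy": 0,"wz": 0},
    {"tx": -0.05,"ty": 0.0172,"tz": 0,"wx": 0,"wy": 0,"wz": 0},
    {"tx": -0.05,"ty": 0.0172,"tz": 0,"wx": 0,"wy": 0,"wz": 0},
    {"tx": -0.05,"ty": 0.0172,"tz": 0,"wx": 0,"wy": 0,"wz": 0},
    {"tx": -0.05,"ty": 0.0172,"tz": 0,"wx": 0,"wy": 0,"wz": 0}
  ]
}}

```text
clock: 3.15
eef_pos: [0.4816, -0.0721, 0.3195]
eef_rot: [0.677, 0.736, 0.0, 0.0]
wrist_force: [1.4, 1.5, -0.6]
gripper_width: 0.0005
```

Call:
{"api": "send_rows", "payload": {
  "moves": [
    {"tx": 0,"ty": 0,"tz": 0,"wx": 0,"wy": 0.04,"wz": 0},
    {"tx": 0,"ty": 0,"tz": 0,"wx": 0,"wy": 0.04,"wz": 0},
    {"tx": 0,"ty": 0,"tz": 0,"wx": 0,"wy": 0.04,"wz": 0},
    {"tx": 0,"ty": 0,"tz": 0,"wx": 0,"wy": 0.04,"wz": 0},
    {"tx": 0,"ty": 0,"tz": 0,"wx": 0,"wy": 0.04,"wz": 0},
    {"tx": 0,"ty": 0,"tz": 0,"wx": 0,"wy": 0.04,"wz": 0},
    {"tx": 0,"ty": 0,"tz": 0,"wx": 0,"wy": 0.04,"wz": 0}
  ]
}}

```text
clock: 3.85
eef_pos: [0.4814, -0.0709, 0.3199]
eef_rot: [0.612, 0.665, 0.29, -0.314]
wrist_force: [0.6, -0.4, -0.4]
gripper_width: 0.0001
```

Run:
```python
from h import *
p,R=cur();print(p,R.round(3),r.sense()["clock"],r.sense()["joint_pos"].round(2))
P,Q=contact(1.11,.12,np.radians(50))
for P2 in(P-.05*Y, P-.015*Y):
    d,w=delta(p,R,P2,Q);print(P2,d,w, np.linalg.norm(d)/.0625);p,R=P2,Q
c=r.camera("side");cv2.imwrite("pics/s2.png",c["pixels"][:,:,::-1])
```

```text
[ 0.4813653  -0.07085599  0.31990678] [[-0.054  0.997 -0.064]
 [ 0.632  0.083  0.771]
 [ 0.773  0.001 -0.634]] 3.85 [-0.7   0.06  1.76  0.63  1.96 -0.74]
[ 0.4765214  -0.06343831  0.13124286] [-0.17615511 -0.00550701  0.1570905 ] [ 0.00072133 -0.0035576  -0.000167  ] 3.7774361836026227
[ 0.47353181 -0.02856622  0.13124286] [2.81219579e-02 3.82374183e-17 3.35144444e-02] [0. 0. 0.] 0.7
```

View pics/s2.png

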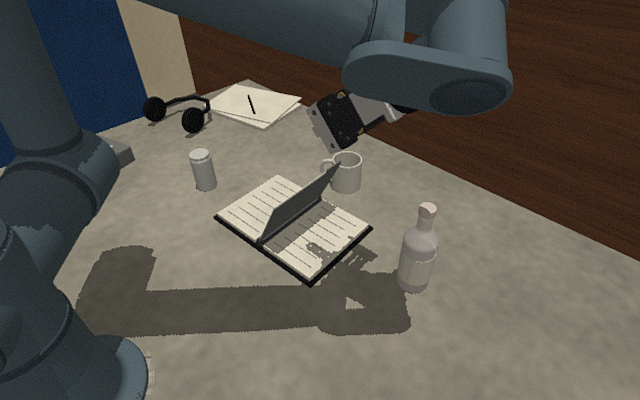

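The side view shows the tilted gripper high above the folio, with the leaf untouched. The bottle stands clear at (418,250). I'll descend part way and check clearance.

Call:
{"api": "send_rows", "payload": {
  "moves": [
    {"tx": -0.035,"ty": -0.001,"tz": 0.0315,"wx": 0,"wy": 0,"wz": 0},
    {"tx": -0.035,"ty": -0.001,"tz": 0.0315,"wx": 0,"wy": 0,"wz": 0},
    {"tx": -0.035,"ty": -0.001,"tz": 0.0315,"wx": 0,"wy": 0,"wz": 0}
  ]
}}

```text
clock: 4.2
eef_pos: [0.4785, -0.0659, 0.2054]
eef_rot: [0.613, 0.667, 0.287, -0.312]
wrist_force: [0.6, -0.8, -0.3]
gripper_width: 0.0006
```

Run:
```python
from h import *
for n in("side","top"):
    c=r.camera(n);cv2.imwrite(f"pics/{n}3.png",c["pixels"][:,:,::-1])
```

```text
(no output)
```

View pics/side3.png

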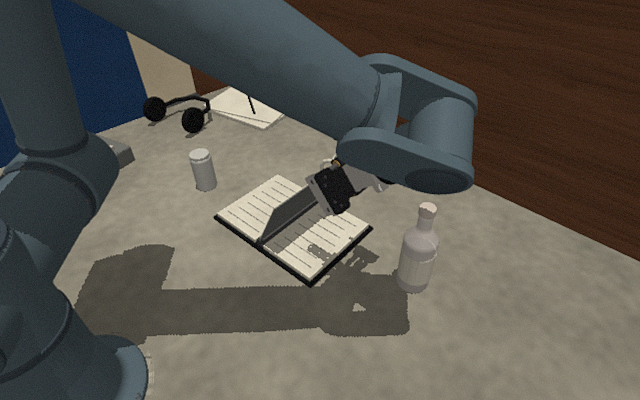

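View pics/top3.png

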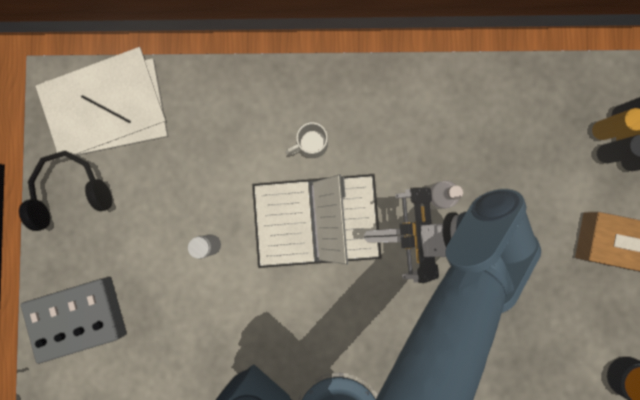

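The gripper is approaching on the -y side at (360-430,235) in the top view. The body's far end passes close to the bottle top at (456,192), so I'll shift 20 mm toward the robot and creep toward +y while descending.

```bash
sed -i 's/s=-.04)/s=-.06)/' h.py
python3 - <<'E'
from h import *
p,R=cur();t=np.radians(50)
P,Q=contact(1.11,.12,t)
A=P-.028*Y
d,w=delta(p,R,A,Q);print(d,w)
B=P-.008*Y
print(delta(A,Q,B,Q)[0])
# plan from contact
E
```

```text
[-0.05149257 -0.02376069  0.07842258] [-0.00135358 -0.0036549  -0.00195558]
[1.60696902e-02 4.15062804e-17 1.91511111e-02]
```

Call:
{"api": "send_rows", "payload": {
  "moves": [
    {"tx": -0.01,"ty": -0.024,"tz": 0.016,"wx": 0,"wy": -0.003,"wz": 0},
    {"tx": -0.014,"ty": 0,"tz": 0.021,"wx": 0,"wy": 0,"wz": 0},
    {"tx": -0.014,"ty": 0,"tz": 0.021,"wx": 0,"wy": 0,"wz": 0},
    {"tx": -0.0135,"ty": 0,"tz": 0.0205,"wx": 0,"wy": 0,"wz": 0},
    {"tx": 0,"ty": 0,"tz": 0,"wx": 0,"wy": 0,"wz": 0}
  ]
}}

```text
clock: 4.8
eef_pos: [0.4571, -0.0452, 0.1347]
eef_rot: [0.613, 0.668, 0.285, -0.311]
wrist_force: [-1.4, 0.4, 0.2]
gripper_width: 0.0003
```

Run:
```python
from h import *
p,R=cur();t=np.radians(50);print(p)
print(delta(p,R,*contact(1.11,.12,t)),r.sense()["wrist_force"])
c=r.camera("side");cv2.imwrite(f"pics/s4.png",cv2.resize(c["pixels"][120:310,210:460,::-1],None,fx=3,fy=3))
c=r.camera("top");cv2.imwrite(f"pics/t4.png",cv2.resize(c["pixels"][160:290,240:480,::-1],None,fx=3,fy=3))
```

```text
[ 0.45712833 -0.04521977  0.13469482]
(array([ 0.02101239, -0.00279678,  0.03164395]), array([-0.00021987,  0.00063211, -0.00039711])) [-1.35970176  0.43577236  0.16043963]
```

View pics/s4.png

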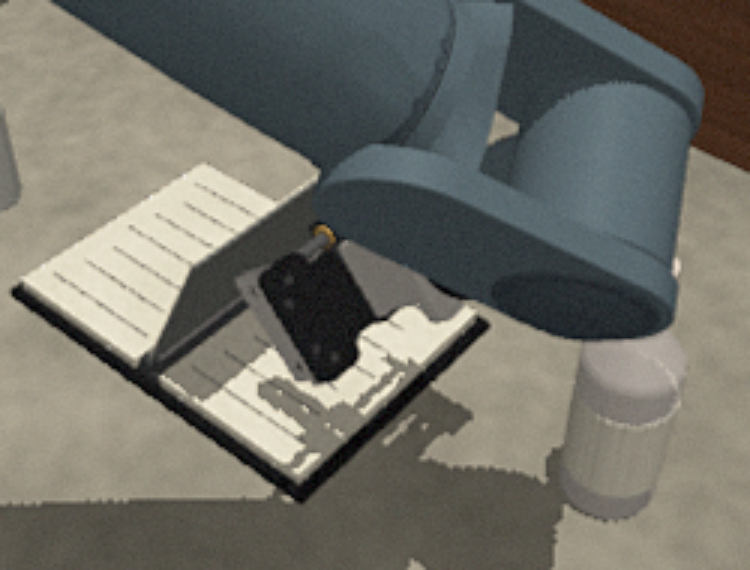

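View pics/t4.png

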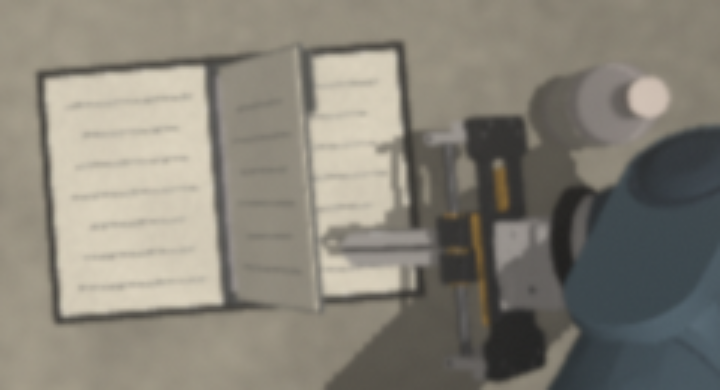

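The top view shows the closed fingers at (325,240), just off the leaf's back near its edge, and the bottle is clear. I'll plan the push arc.

Run:
```python
from h import *
t=np.radians(50)
P=[contact(1.11,.118,t,gap=.010),contact(1.11,.118,t)]+[contact(a,.118,t) for a in np.arange(1.17,1.6,.06)]
plan(P)
```

```text
{"tx":0.0082,"ty":-0.0043,"tz":0.0315,"wx":0.0006,"wy":0.0013,"wz":0.0003},{"tx":0.0114,"ty":0,"tz":0.005,"wx":-0,"wy":0,"wz":-0},{"tx":0.0081,"ty":0,"tz":0.0036,"wx":-0,"wy":0,"wz":-0},{"tx":0.0079,"ty":0,"tz":0.0041,"wx":-0,"wy":0,"wz":-0},{"tx":0.0076,"ty":0,"tz":0.0045,"wx":-0,"wy":0,"wz":-0},{"tx":0.0073,"ty":0,"tz":0.005,"wx":-0,"wy":0,"wz":-0},{"tx":0.007,"ty":0,"tz":0.0055,"wx":-0,"wy":0,"wz":-0},{"tx":0.0066,"ty":0,"tz":0.0058,"wx":-0,"wy":0,"wz":-0},{"tx":0.0063,"ty":0,"tz":0.0062,"wx":-0,"wy":0,"wz":-0},{"tx":0.0059,"ty":0,"tz":0.0066,"wx":-0,"wy":0,"wz":-0},
```

Call:
{"api": "send_rows", "payload": {
  "moves": [
    {"tx": 0.008,"ty": -0.004,"tz": 0.0315,"wx": 0,"wy": 0.001,"wz": 0},
    {"tx": 0.0115,"ty": 0,"tz": 0.005,"wx": 0,"wy": 0,"wz": 0},
    {"tx": 0.008,"ty": 0,"tz": 0.0035,"wx": 0,"wy": 0,"wz": 0},
    {"tx": 0.008,"ty": 0,"tz": 0.004,"wx": 0,"wy": 0,"wz": 0},
    {"tx": 0.0075,"ty": 0,"tz": 0.0045,"wx": 0,"wy": 0,"wz": 0}
  ]
}}

```text
clock: 5.4
eef_pos: [0.4506, 0.0051, 0.137]
eef_rot: [0.613, 0.668, 0.286, -0.31]
wrist_force: [-0.8, -1.6, -0.9]
gripper_width: 0.0008
```

Run:
```python
from h import *
p,R=cur();t=np.radians(50);print(p, contact(1.29,.118,t)[0],r.sense()["wrist_force"])
c=r.camera("side");cv2.imwrite(f"pics/s5.png",cv2.resize(c["pixels"][120:310,210:460,::-1],None,fx=3,fy=3))
c=r.camera("top");cv2.imwrite(f"pics/t5.png",cv2.resize(c["pixels"][160:290,240:480,::-1],None,fx=3,fy=3))
```

```text
[0.45058109 0.00511881 0.13699276] [0.45057292 0.00509199 0.13755641] [-0.76380481 -1.6141879  -0.9156173 ]
```

View pics/s5.png

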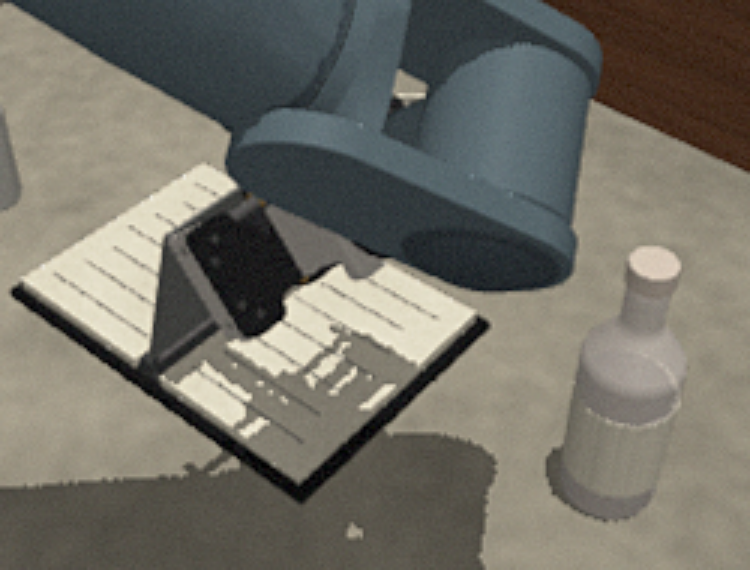

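View pics/t5.png

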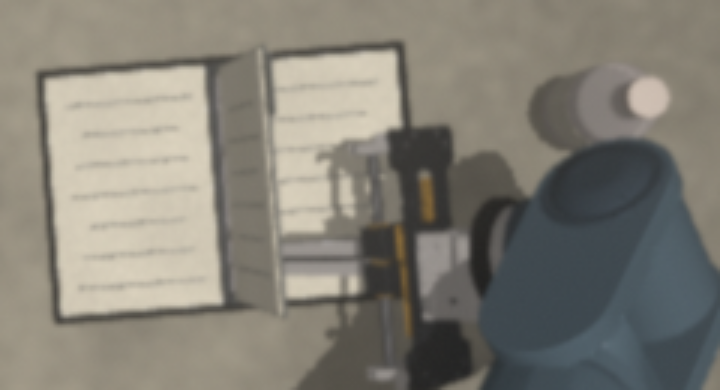

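The leaf is turning: its edge is now near (265-280, 60-310) in the zoomed top view and the force is about 2 N. I'll plan the rest with the tilt unwinding as the leaf goes over.

Run:
```python
from h import *
T=lambda a:min(np.radians(50),.8*(np.pi-a))
P=[contact(a,.118,T(a)) for a in np.arange(1.35,2.86,.06)]
print(len(P));plan(P,*contact(1.29,.118,np.radians(50)))
```

```text
26
{"tx":0.0073,"ty":-0,"tz":0.005,"wx":0,"wy":0,"wz":0},{"tx":0.007,"ty":0,"tz":0.0054,"wx":0,"wy":0,"wz":0},{"tx":0.0066,"ty":0,"tz":0.0059,"wx":0,"wy":0,"wz":0},{"tx":0.0063,"ty":-0,"tz":0.0062,"wx":0,"wy":0,"wz":0},{"tx":0.0059,"ty":0,"tz":0.0066,"wx":0,"wy":0,"wz":0},{"tx":0.0055,"ty":0,"tz":0.0069,"wx":0,"wy":0,"wz":0},{"tx":0.0051,"ty":0,"tz":0.0073,"wx":0,"wy":0,"wz":0},{"tx":0.0046,"ty":-0,"tz":0.0075,"wx":0,"wy":0,"wz":0},{"tx":0.0042,"ty":0,"tz":0.0078,"wx":0,"wy":0,"wz":0},{"tx":0.0037,"ty":0,"tz":0.0081,"wx":0,"wy":0,"wz":0},{"tx":0.0032,"ty":-0,"tz":0.0082,"wx":0,"wy":0,"wz":0},{"tx":0.0027,"ty":0,"tz":0.0085,"wx":0,"wy":0,"wz":0},{"tx":0.0024,"ty":0,"tz":0.0084,"wx":-0,"wy":-0.0049,"wz":0},{"tx":0.0027,"ty":-0,"tz":0.0082,"wx":-0,"wy":-0.0153,"wz":0},{"tx":0.0026,"ty":0,"tz":0.0082,"wx":-0,"wy":-0.0153,"wz":-0},{"tx":0.0024,"ty":-0,"tz":0.0083,"wx":0,"wy":-0.0152,"wz":-0},{"tx":0.0023,"ty":-0,"tz":0.0082,"wx":0,"wy":-0.0153,"wz":-0},{"tx":0.0023,"ty":-0,"tz":0.0083,"wx":0,"wy":-0.0153,"wz":0},{"tx":0.0021,"ty":0,"tz":0.0083,"wx":0,"wy":-0.0153,"wz":0},{"tx":0.0021,"ty":0,"tz":0.0083,"wx":0,"wy":-0.0153,"wz":-0},{"tx":0.0019,"ty":0,"tz":0.0083,"wx":0,"wy":-0.0152,"wz":-0},{"tx":0.0018,"ty":0,"tz":0.0084,"wx":0,"wy":-0.0153,"wz":-0},{"tx":0.0017,"ty":-0,"tz":0.0083,"wx":0,"wy":-0.0153,"wz":-0},{"tx":0.0016,"ty":0,"tz":0.0084,"wx":0,"wy":-0.0153,"wz":-0},{"tx":0.0015,"ty":-0,"tz":0.0084,"wx":0,"wy":-0.0152,"wz":-0},{"tx":0.0014,"ty":0,"tz":0.0083,"wx":0,"wy":-0.0153,"wz":-0},
```

Call:
{"api": "send_rows", "payload": {
  "moves": [
    {"tx": 0.0073,"ty": 0,"tz": 0.005,"wx": 0,"wy": 0,"wz": 0},
    {"tx": 0.007,"ty": 0,"tz": 0.0054,"wx": 0,"wy": 0,"wz": 0},
    {"tx": 0.0066,"ty": 0,"tz": 0.0059,"wx": 0,"wy": 0,"wz": 0},
    {"tx": 0.0063,"ty": 0,"tz": 0.0062,"wx": 0,"wy": 0,"wz": 0},
    {"tx": 0.0059,"ty": 0,"tz": 0.0066,"wx": 0,"wy": 0,"wz": 0},
    {"tx": 0.0055,"ty": 0,"tz": 0.0069,"wx": 0,"wy": 0,"wz": 0},
    {"tx": 0.0051,"ty": 0,"tz": 0.0073,"wx": 0,"wy": 0,"wz": 0},
    {"tx": 0.0046,"ty": 0,"tz": 0.0075,"wx": 0,"wy": 0,"wz": 0},
    {"tx": 0.0042,"ty": 0,"tz": 0.0078,"wx": 0,"wy": 0,"wz": 0},
    {"tx": 0.0037,"ty": 0,"tz": 0.0081,"wx": 0,"wy": 0,"wz": 0},
    {"tx": 0.0032,"ty": 0,"tz": 0.0082,"wx": 0,"wy": 0,"wz": 0},
    {"tx": 0.0027,"ty": 0,"tz": 0.0085,"wx": 0,"wy": 0,"wz": 0}
  ]
}}

```text
clock: 6.7
eef_pos: [0.4427, 0.0888, 0.1309]
eef_rot: [0.613, 0.667, 0.286, -0.312]
wrist_force: [0.8, -2.1, -0.9]
gripper_width: 0.0005
```

Run:
```python
from h import *
p,R=cur();t=np.radians(50);print(p, contact(2.01,.118,t)[0],r.sense()["wrist_force"])
c=r.camera("side");cv2.imwrite(f"pics/s6.png",cv2.resize(c["pixels"][120:310,210:460,::-1],None,fx=3,fy=3))
c=r.camera("top");cv2.imwrite(f"pics/t6.png",cv2.resize(c["pixels"][160:290,180:480,::-1],None,fx=2.5,fy=2.5))
```

```text
[0.44273208 0.08876602 0.1308617 ] [0.443482   0.08780404 0.1327344 ] [ 0.77469997 -2.07440975 -0.87219599]
```

View pics/s6.png

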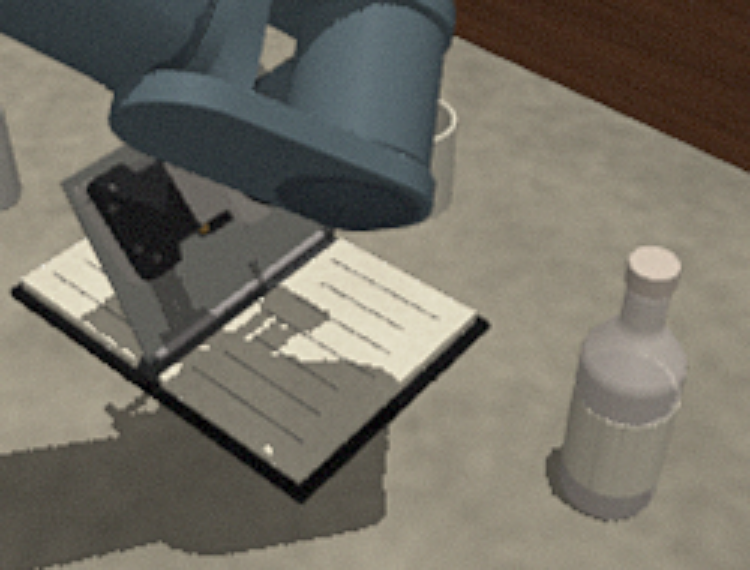

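View pics/t6.png

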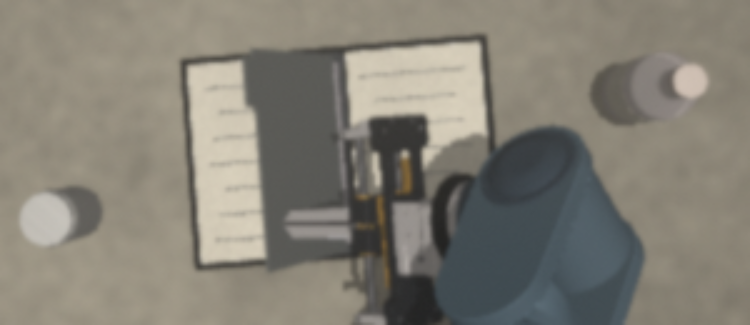

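The leaf is past upright, at about 2 rad: in the top view it spans columns 245-345, with the grey back facing up. I'll continue from the measured pose.

Run:
```python
from h import *
T=lambda a:min(np.radians(50),.8*(np.pi-a))
P=[contact(a,.118,T(a)) for a in np.arange(2.07,2.75,.06)]
print(len(P));plan(P)
```

```text
12
{"tx":0.0031,"ty":0.0016,"tz":0.0053,"wx":-0.0003,"wy":-0.0055,"wz":-0.0004},{"tx":0.0027,"ty":0,"tz":0.0082,"wx":-0,"wy":-0.0153,"wz":0},{"tx":0.0025,"ty":0,"tz":0.0082,"wx":-0,"wy":-0.0153,"wz":0},{"tx":0.0025,"ty":0,"tz":0.0083,"wx":-0,"wy":-0.0153,"wz":0},{"tx":0.0023,"ty":0.0001,"tz":0.0082,"wx":-0,"wy":-0.0153,"wz":0},{"tx":0.0023,"ty":-0,"tz":0.0083,"wx":-0,"wy":-0.0152,"wz":0},{"tx":0.0021,"ty":-0,"tz":0.0083,"wx":-0,"wy":-0.0153,"wz":0},{"tx":0.002,"ty":-0,"tz":0.0083,"wx":-0,"wy":-0.0153,"wz":0},{"tx":0.002,"ty":-0,"tz":0.0083,"wx":-0,"wy":-0.0153,"wz":0},{"tx":0.0018,"ty":-0,"tz":0.0084,"wx":-0,"wy":-0.0153,"wz":0},{"tx":0.0017,"ty":-0,"tz":0.0083,"wx":-0,"wy":-0.0152,"wz":0},{"tx":0.0016,"ty":-0,"tz":0.0084,"wx":-0,"wy":-0.0153,"wz":0},
```

Call:
{"api": "send_rows", "payload": {
  "moves": [
    {"tx": 0.003,"ty": 0.0015,"tz": 0.0055,"wx": 0,"wy": -0.0055,"wz": 0},
    {"tx": 0.0027,"ty": 0,"tz": 0.0082,"wx": 0,"wy": -0.0153,"wz": 0},
    {"tx": 0.0025,"ty": 0,"tz": 0.0082,"wx": 0,"wy": -0.0153,"wz": 0},
    {"tx": 0.0025,"ty": 0,"tz": 0.0083,"wx": 0,"wy": -0.0153,"wz": 0},
    {"tx": 0.0023,"ty": 0,"tz": 0.0082,"wx": 0,"wy": -0.0153,"wz": 0},
    {"tx": 0.0023,"ty": 0,"tz": 0.0083,"wx": 0,"wy": -0.0153,"wz": 0},
    {"tx": 0.0021,"ty": 0,"tz": 0.0083,"wx": 0,"wy": -0.0153,"wz": 0},
    {"tx": 0.002,"ty": 0,"tz": 0.0083,"wx": 0,"wy": -0.0153,"wz": 0},
    {"tx": 0.002,"ty": 0,"tz": 0.0083,"wx": 0,"wy": -0.0153,"wz": 0},
    {"tx": 0.0018,"ty": 0,"tz": 0.0083,"wx": 0,"wy": -0.0153,"wz": 0},
    {"tx": 0.0017,"ty": 0,"tz": 0.0083,"wx": 0,"wy": -0.0153,"wz": 0},
    {"tx": 0.0016,"ty": 0,"tz": 0.0083,"wx": 0,"wy": -0.0153,"wz": 0}
  ]
}}

```text
clock: 8.0
eef_pos: [0.439, 0.1498, 0.0827]
eef_rot: [0.668, 0.727, 0.11, -0.119]
wrist_force: [-0.5, -1.7, 0.3]
gripper_width: 0.0003
```

Run:
```python
from h import *
T=lambda a:min(np.radians(50),.8*(np.pi-a))
p,R=cur();print(p, contact(2.73,.118,T(2.73))[0],r.sense()["wrist_force"])
P=[contact(a,.118,T(a)) for a in (2.78,2.83,2.88,2.92,2.96,2.99,3.02,3.05)]
plan(P)
c=r.camera("side");cv2.imwrite(f"pics/s7.png",cv2.resize(c["pixels"][120:310,170:420,::-1],None,fx=3,fy=3))
```

```text
[0.43903572 0.1497963  0.08269811] [0.43810059 0.15057544 0.08216044] [-0.54931628 -1.68117311  0.29872482]
{"tx":0.0021,"ty":-0.0011,"tz":0.0079,"wx":0.0003,"wy":-0.0114,"wz":-0.0003},{"tx":0.0012,"ty":0,"tz":0.007,"wx":0,"wy":-0.0128,"wz":0},{"tx":0.0012,"ty":0,"tz":0.007,"wx":0,"wy":-0.0127,"wz":0},{"tx":0.0008,"ty":0,"tz":0.0056,"wx":0,"wy":-0.0102,"wz":0},{"tx":0.0009,"ty":0,"tz":0.0056,"wx":0,"wy":-0.0102,"wz":0},{"tx":0.0006,"ty":0,"tz":0.0041,"wx":0,"wy":-0.0076,"wz":0},{"tx":0.0006,"ty":0,"tz":0.0042,"wx":0,"wy":-0.0076,"wz":0},{"tx":0.0014,"ty":0,"tz":0.0042,"wx":0,"wy":-0.0077,"wz":0},
```

View pics/s7.png

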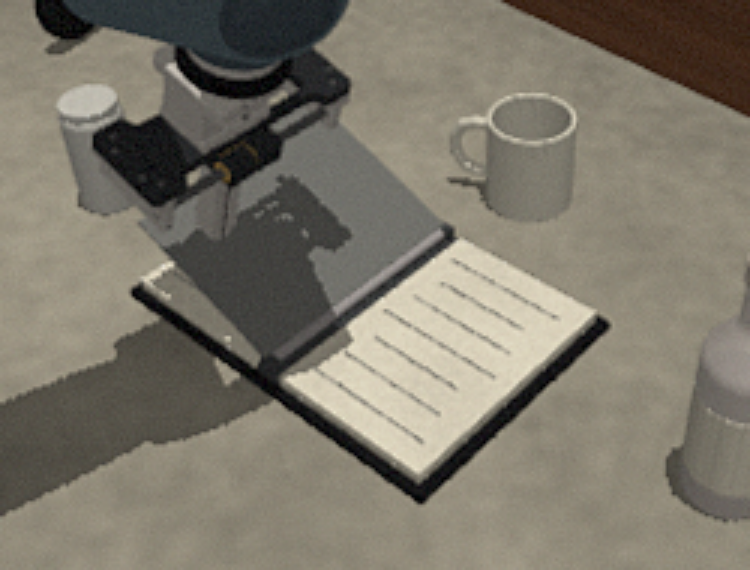

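The leaf is at about 2.7 rad, pushed by the fingertip, and the can and mug are clear. I'll lower it further with smaller steps.

Call:
{"api": "send_rows", "payload": {
  "moves": [
    {"tx": 0.002,"ty": 0,"tz": 0.008,"wx": 0,"wy": -0.0115,"wz": 0},
    {"tx": 0.0012,"ty": 0,"tz": 0.007,"wx": 0,"wy": -0.0127,"wz": 0},
    {"tx": 0.0012,"ty": 0,"tz": 0.007,"wx": 0,"wy": -0.0127,"wz": 0},
    {"tx": 0.0008,"ty": 0,"tz": 0.0056,"wx": 0,"wy": -0.0102,"wz": 0},
    {"tx": 0.0008,"ty": 0,"tz": 0.0056,"wx": 0,"wy": -0.0102,"wz": 0},
    {"tx": 0.0006,"ty": 0,"tz": 0.0041,"wx": 0,"wy": -0.0076,"wz": 0},
    {"tx": 0.0006,"ty": 0,"tz": 0.0041,"wx": 0,"wy": -0.0076,"wz": 0}
  ]
}}

```text
clock: 8.75
eef_pos: [0.4379, 0.1629, 0.0519]
eef_rot: [0.676, 0.735, 0.034, -0.037]
wrist_force: [-0.4, -0.2, 0.6]
gripper_width: 0.0003
```

Run:
```python
from h import *
T=lambda a:min(np.radians(50),.8*(np.pi-a))
p,R=cur();print(p, contact(3.02,.118,T(3.02))[0],r.sense()["wrist_force"])
print(contact(3.14,.118,0)[0])
P=[contact(a,.118,T(a)) for a in (3.05,3.08,3.11,3.13)]
plan(P)
```

```text
[0.43786421 0.16288967 0.05194757] [0.43703665 0.16298576 0.051951  ] [-0.38871403 -0.20793757  0.57873427]
[0.43619485 0.17280488 0.03868793]
{"tx":0.0016,"ty":-0.001,"tz":0.0042,"wx":0,"wy":-0.0083,"wz":-0.0004},{"tx":0.0035,"ty":-0,"tz":0.0043,"wx":0,"wy":-0.0077,"wz":-0},{"tx":0.0035,"ty":-0,"tz":0.0044,"wx":0,"wy":-0.0076,"wz":-0},{"tx":0.0024,"ty":-0,"tz":0.0029,"wx":0,"wy":-0.0051,"wz":-0},
```

Call:
{"api": "send_rows", "payload": {
  "moves": [
    {"tx": 0.0006,"ty": 0,"tz": 0.004,"wx": 0,"wy": -0.008,"wz": 0},
    {"tx": 0.0006,"ty": 0,"tz": 0.004,"wx": 0,"wy": -0.008,"wz": 0},
    {"tx": 0,"ty": 0,"tz": 0.003,"wx": 0,"wy": -0.006,"wz": 0},
    {"tx": 0,"ty": 0,"tz": 0,"wx": 0,"wy": 0,"wz": 0}
  ]
}}

```text
clock: 9.15
eef_pos: [0.4374, 0.1646, 0.0429]
eef_rot: [0.676, 0.736, 0.01, -0.012]
wrist_force: [-0.5, 0.1, -0.2]
gripper_width: 0.0001
```

Run:
```python
from h import *
p,R=cur();print(p,R[:,2], r.sense()["wrist_force"])
c=r.camera("side");cv2.imwrite(f"pics/s8.png",cv2.resize(c["pixels"][120:310,170:420,::-1],None,fx=3,fy=3))
```

```text
[0.43737634 0.16457212 0.04290917] [-0.0034154   0.03042513 -0.99953121] [-0.48751143  0.10067387 -0.23765917]
```

View pics/s8.png

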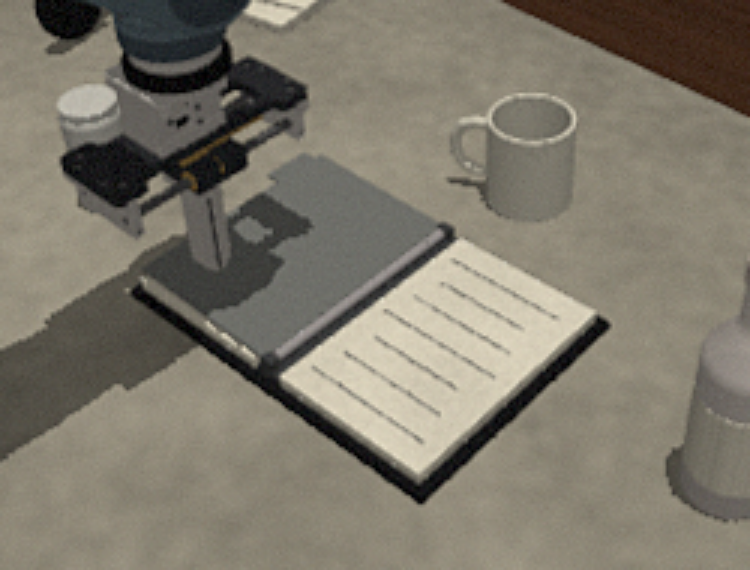

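The leaf is nearly flat, and the fingertip at (212,265) is about 4 mm above the stop. I'll press down in small steps and watch the force.

Call:
{"api": "send_rows", "payload": {
  "moves": [
    {"tx": 0,"ty": 0,"tz": 0.0025,"wx": 0,"wy": -0.006,"wz": 0},
    {"tx": 0,"ty": 0,"tz": 0.0015,"wx": 0,"wy": -0.003,"wz": 0},
    {"tx": 0,"ty": 0,"tz": 0,"wx": 0,"wy": 0,"wz": 0}
  ]
}}

```text
clock: 9.5
eef_pos: [0.4377, 0.1644, 0.0398]
eef_rot: [0.677, 0.736, 0.001, -0.001]
wrist_force: [-0.4, 0.6, 0.5]
gripper_width: 0.0004
```

Call:
{"api": "send_rows", "payload": {
  "moves": [
    {"tx": 0,"ty": 0,"tz": 0.001,"wx": 0,"wy": 0,"wz": 0},
    {"tx": 0,"ty": 0,"tz": 0,"wx": 0,"wy": 0,"wz": 0}
  ]
}}

```text
clock: 9.7
eef_pos: [0.4376, 0.1643, 0.039]
eef_rot: [0.677, 0.736, 0.001, -0.001]
wrist_force: [-0.6, -0.2, 0.6]
gripper_width: 0.0006
```

Call:
{"api": "send_rows", "payload": {
  "moves": [
    {"tx": 0,"ty": 0,"tz": 0.0006,"wx": 0,"wy": 0,"wz": 0},
    {"tx": 0,"ty": 0,"tz": 0,"wx": 0,"wy": 0,"wz": 0},
    {"tx": 0,"ty": 0,"tz": 0,"wx": 0,"wy": 0,"wz": 0}
  ]
}}

```text
clock: 10.0
eef_pos: [0.4377, 0.1643, 0.0389]
eef_rot: [0.677, 0.736, 0.001, -0.001]
wrist_force: [-2.1, -0.5, 4.5]
gripper_width: 0.0009
```

Call:
{"api": "send_rows", "payload": {
  "moves": [
    {"tx": 0,"ty": 0,"tz": 0.0006,"wx": 0,"wy": 0,"wz": 0},
    {"tx": 0,"ty": 0,"tz": 0,"wx": 0,"wy": 0,"wz": 0}
  ]
}}

```text
clock: 10.2
eef_pos: [0.4378, 0.1643, 0.0388]
eef_rot: [0.677, 0.736, 0.0, -0.001]
wrist_force: [-3.6, 0.4, 8.8]
gripper_width: 0.0004
```

It met the stop at the predicted height (0.0388 against 0.0387) with 8.8 N. I'll hold briefly, then retreat straight up.

Call:
{"api": "send_rows", "payload": {
  "moves": [
    {"tx": 0,"ty": 0,"tz": 0,"wx": 0,"wy": 0,"wz": 0},
    {"tx": 0,"ty": 0,"tz": 0,"wx": 0,"wy": 0,"wz": 0},
    {"tx": 0,"ty": 0,"tz": -0.005,"wx": 0,"wy": 0,"wz": 0},
    {"tx": 0,"ty": 0,"tz": -0.02,"wx": 0,"wy": 0,"wz": 0},
    {"tx": 0,"ty": 0,"tz": -0.05,"wx": 0,"wy": 0,"wz": 0},
    {"tx": 0,"ty": 0,"tz": -0.05,"wx": 0,"wy": 0,"wz": 0},
    {"tx": 0,"ty": 0,"tz": -0.05,"wx": 0,"wy": 0,"wz": 0},
    {"tx": 0,"ty": 0,"tz": -0.05,"wx": 0,"wy": 0,"wz": 0},
    {"tx": 0,"ty": 0,"tz": -0.05,"wx": 0,"wy": 0,"wz": 0},
    {"tx": 0,"ty": 0,"tz": 0,"wx": 0,"wy": 0,"wz": 0}
  ]
}}

```text
clock: 11.2
eef_pos: [0.4409, 0.1642, 0.2645]
eef_rot: [0.677, 0.736, 0.005, 0.003]
wrist_force: [-0.1, -1.2, -0.0]
gripper_width: 0.0002
```

Run:
```python
from h import *
s=r.sense();print(s["eef_pos"],s["wrist_force"],s["clock"])
c=r.camera("side");cv2.imwrite(f"pics/s9.png",cv2.resize(c["pixels"][120:310,170:420,::-1],None,fx=3,fy=3))
for a in(3.0,3.07,3.14):print(a,[((proj(c,H+s*X+.15*(-np.cos(a)*Y+np.sin(a)*Z)+np.array([0,0,.0025]))-[170,120])*3).round() for s in(.1,-.1)])
c=r.camera("top");cv2.imwrite(f"pics/t9.png",cv2.resize(c["pixels"][120:290,180:480,::-1],None,fx=2.5,fy=2.5))
```

```text
[0.44092549 0.16420548 0.26452019] [-0.05875623 -1.20323623 -0.00218674] 11.2
3.0 [array([319., 139.]), array([137., 253.])]
3.07 [array([319., 149.]), array([138., 262.])]
3.14 [array([320., 158.]), array([140., 272.])]
```

View pics/s9.png

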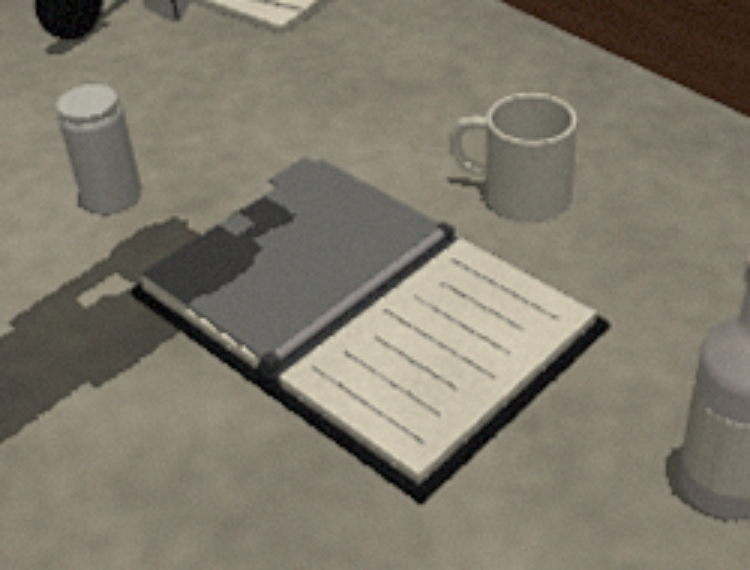

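View pics/t9.png

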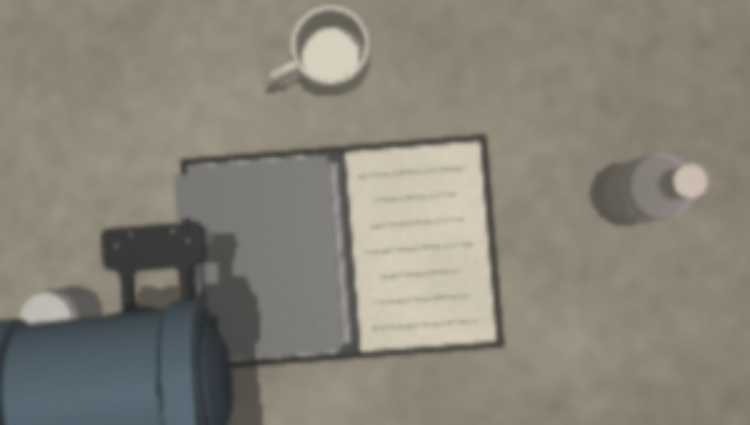

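The leaf lies flat: its near corner is at about (142,273), against (140,272) predicted for 3.14 rad. The folio, can, mug and bottle haven't moved, and the hand is clear.

```bash
python3 -c "
from bench import r
print(r.job_done())"
```

```text
the job is handed in; nothing more can be done
None
```

The leaf now lies flat on the +y sheets, and I've handed the job in; no verdict came back. I pushed the leaf's grey back over the spine with closed, tilted fingertips, at about 0.6 rad/s and with readings of 2–3 N at the checks along the way. I then pressed it down in small steps until it met the stop at about 9 N, and lifted the hand straight up.

- **Leaf:** the last side view puts its near corner within about 3 px (in a 3x enlargement) of where 3.14 rad predicts. The fingertip reached the stop at the height I had calculated, to 0.1 mm.
- **Folio and bystanders:** in the last pictures the folio looks unmoved, and the bottle, can and mug are upright in place. I judged this by eye and did not re-measure it.
- **Hand and time:** the hand finished about 0.22 m above the leaf with no contact; the wrist reading of about 1 N is close to what it showed in free air. The clock stood near 11 s of the 48 s allowed.

One move call was refused early on because I left out keys that turned out to be required; nothing moved. No check failed or disagreed.

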